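Feel the locating pin into the setting fixture

ROBOT

A 6-joint arm with a two-finger parallel gripper is mounted at the origin on the work surface. World frame = base frame: x ahead of the robot, y to its left, z up, the work surface at z = 0. Lengths are in mm, angles in degrees, forces in N, time in s.
With the tool pointing down it reaches from about 350 to 850 mm from the base axis. Payload 8.1 kg.
Tool frame: the origin (TCP) lies at the very end of the fingers, on their centre line; the grasp point (between the pads) lies 19 mm behind it; z points along the fingers, y is the line along which they close (so a half turn about z gives the same grasp; the last joint's range is limited). The gripper opens to 85 mm and grips with 20 to 120 N. Pads are 22 mm wide; open, the fingers measure 114 mm over their backs; the gripper's body (76 mm by 85 mm) begins 54 mm behind the grasp point. The pads swing forward as they close: fully open they stand 13 mm farther back than shut.
Start: joints at [-71.012, 7.471, 85.268, -0, 87.261, -4.893], TCP at [242.922, -548.629, 231.292] pointing down, gripper open.
Joint ranges: [-169.43, 169.43], [-51.17, 129.36], [1.28, 143.12], [-76.62, 256.62], [0, 156.53], [-152.29, 152.29]. Speed limits (degrees/s): [136.94, 136.94, 159.86, 180, 180, 180].

INTERFACE

Orientations are given as [roll, pitch, yaw] about the fixed x, y, z axes, in that order (R = Rz(yaw) Ry(pitch) Rx(roll)).
In Python, from bench import sense, eyes, job, models gives the robot as it stands. The module is installed in compiled form; this text tells all that it offers.
- The arm moves only by the tool apply_moves, never from a script. Its argument "rows" is a list of rows, each a list of 6 numbers: the shift along the tool's x, y, z in mm, then the turn, a rotation vector about the tool's x, y, z in rad. In form: [[dx, dy, dz, rx, ry, rz], ...]. A call has exactly 5 rows; each row shifts and turns the commanded pose from where the row before left it, along the tool's axes as they then stand; what a row does not reach is not made up. A row lasts 1/8 s, in which the tool goes at most 62.5 mm and 10.7 degrees, less where a joint would pass 70% of its speed; a pose out of reach is approached as far as the arm can. A call is refused whole if a number of a shift passes 62.5 or a number of a turn 0.188, either way. A call with a gripper value outside its range is refused whole. "fingers" is the finger opening in mm, from 0 to 85.4, set as the call begins (left out, the last holds). The fingers move at their own pace and stop on an object; "grip_force" is the grip in N (left out, the last holds). Time passes only in rows, so rows that do not move let the fingers close, or fill a call up. It gives the time, the measured TCP pose, the force, the opening and the grip force at its end, in the units of the state.
- sense(): the state, without advancing time (a new reading comes with each control period).
- eyes.snapshot(name): name is "scene" or "top"; returns (picture, depth): 384x512x3 uint8, red, green, blue; 384x512 float32, mm along the optical axis (not along the pixel's ray), 0 where there is no reading.
- eyes.get_calibration(name): a dict with "intrinsics" (3x3 intrinsics, pixels), "D" ([k1, k2, p1, p2, k3] as OpenCV has them; the pictures are not rectified), "R" (3x3) and "t" (3): a world point X has camera coordinates R X + t. Camera axes: x right, y down, z forward; pixel columns grow to the right and rows downward; lengths in mm; the calibration is good to about 2 mm. A picture is of the moment at which its call begins. get_calibration takes no time and is no camera call.
- job.hand_in(): hands the job in; it is judged then, once.
Trained networks look in the newest picture that a camera, given by its name, has taken for a name from the list of things; names that differ only in an ending like _2 or _b are one class to them, and where a whole thing is asked for, a point or a joint stands for the part that bears it (a point fixed in the world has none). Each returns a list of dicts, best first, with "confidence" (0 to 1); they miss things now and then, are a little off and sometimes report something else, mostly with a low value. They report only what shows in the picture. A call takes as long as a camera call. They do not tell look-alikes from the thing itself.
- models.boxes_of(name, camera): "xyz" ([x, y, z] in mm, in world coordinates, good to about 4 mm: the middle of the surface that is visible of it).
- models.cut_out(name, camera): "pixels" (384x512 bool, what is visible of it).
- models.place_of(name, camera): "xyz" ([x, y, z] in mm, in world coordinates, good to about 4 mm: a listed point, or the origin of a listed thing).
The state is a dict: "time": time; "joint_pos": joint angles; "qd": joint speeds; "joint_efforts": joint torques, N m; "tool_pos": TCP position; "tcp_rot": TCP orientation; "ft_force": force on the tool from outside, world axes, zero at the start; "wrist_torque": the same for the moment, N m; "finger_gap": finger opening in mm; "grip_force": force on a finger pad.
Only numpy, scipy, OpenCV 4.12 (cv2) and the standard library are available. Lean on these libraries where they do the work, as an engineer would, in place of code of your own. Each camera call takes 0.05 s, during which the arm holds its last target. There are 200 camera calls.

TASK

Take the square-handled locating pin out of the wooden rack and rest its tip on the steel slide bar of the setting fixture, close beside one of the two straps. Pressing only lightly, slide the tip along the middle of the bar until it drops into the open blind hole, seat the pin fully home with its collar flush on the bar, and let go. Leave the other two tools standing in the rack.

Things in the scene. Friction and masses are not known exactly. Their poses are not given: they have to be found in the camera images.
- pin_center (a point): Loose steel locating pin, centre of its square handle (18 x 18 mm, 52 mm tall): on the axis, 46 mm above the nose, 26 mm below the top. z points up along the pin, x and y are square to the flats. Whole pin 72 mm tall, about 150 g. It starts in one of the rack's three holes, its collar on the rack's top, its nose 14 mm below that.
- pin_tip (a point): End of the locating pin's nose, on its axis; axes as pin_center. From here up: bullet nose, 4 mm across at the flat end and 9.6 mm at 5 mm up; round shank 9.6 mm thick up to 14 mm; round collar 23 mm across from 14 to 20 mm; square handle from 20 to 72 mm.
- fixture_top (a point): Centre of the fixture's flat upper face, 34 mm above the table; z up, y along the bar, x across. Fixed rigid metal channel 90 (x) x 190 (y) mm; in its middle, flush, a 30 mm wide steel bar along y that stays put. On its centre line x = 0 is one open blind hole 11 mm across, 1.5 mm chamfer, 18 mm deep; its centre is anywhere in y = -35 to 35 mm (not measured).
- strap_left (a point): Centre of the underside of the strap at y = +83 mm of fixture_top (same axes, same height). The straps are dark steel, 24 mm wide along the bar, 8 mm tall with screw heads 4 mm higher, right across the fixture; the bar's ends run out beneath them.
- strap_right (a point): The same for the strap at y = -83 mm. Between the straps 142 mm of bar lies open. Dark blanking plugs fill its other old holes on the centre line, flush with the bar: they look much like the open hole, but the tip slides over them without a change in force.
- rack: Fixed dark wooden rack 190 (x) x 60 (y) x 40 mm tall; origin at the centre of its underside, x along its length. Holes 12 mm across, 22 mm deep, on its centre line at x = -65, 0 and 65 mm hold the pin, the punch and the scriber upright, in any order.
- punch_center (a point): Leave alone: a beading punch standing in the rack, round mushroom-shaped pale wooden handle 26 mm across at the widest, its top 42 mm above the rack; this point is 26 mm above the rack's top.
- scriber_center (a point): Leave alone: a scriber standing in the rack, round dark steel handle 14 mm across, its top 46 mm above the rack; this point is 26 mm above the rack's top.
Not all that is in view belongs to the job. Leave any orange or pink look-alike of the part that bears pin_center alone.

How it is judged:
By the outcome, as a careful person would: the job done as asked, in the order asked, and still so for the second after the job is handed in, with the robot touching nothing.
It also fails if it takes over 72 s, if anything falls off the work surface, if the arm or the gripper's body presses on something with over 40 N, if the wrist force passes 120 N, or if a joint passes its speed limit or range.

## Working session

There is one attempt and no reset: what is moved stays moved. The work goes in short steps, Python scripts to look and compute and a tool call to move; the robot and the scene stay as the last step left them, time stands still between calls to the robot, and variables do not carry over. Pictures are saved under pics/ and viewed, at most 10 in all, crops included, and the job is handed in when it is done.

Besides the shell and the picture viewer there is one more tool, called after "Emit:" by a JSON object that holds its "op" and its "data", one argument or row to a line. apply_moves: Moves the arm, as the interface text tells. Its arguments: {"type":"object","properties":{"rows":{"type":"array"},"fingers":{"type":"number"},"grip_force":{"type":"number"}},"required":["rows"]}

```bash
mkdir -p pics; cat > h.py <<'E'
import numpy as np, cv2
from bench import sense, eyes, job, models
from scipy.spatial.transform import Rotation as Ro
def snap(n,f=None):
    p,d=eyes.snapshot(n)
    if f: cv2.imwrite('pics/'+f,p[:,:,::-1])
    return p,d
def world(n,u,v,z):
    c=eyes.get_calibration(n);K=np.array(c['intrinsics']);R=np.array(c['R']);t=np.array(c['t'])
    q=cv2.undistortPoints(np.array([[[u,v]]],float),K,np.array(c['D'],float))[0,0]
    r=R.T@np.array([q[0],q[1],1]);o=-R.T@t
    return o+r*(z-o[2])/r[2]
def pix(n,X):
    c=eyes.get_calibration(n)
    return cv2.projectPoints(np.array(X,float).reshape(-1,1,3),cv2.Rodrigues(np.array(c['R'],float))[0],np.array(c['t'],float),np.array(c['intrinsics'],float),np.array(c['D'],float))[0][:,0]
E
python3 - <<'E'
from h import *
snap('top','t1.png');snap('scene','s1.png')
a=cv2.imread('pics/t1.png');b=cv2.imread('pics/s1.png')
for n in ['pin_center','fixture_top','strap_left','strap_right','rack','punch_center','scriber_center']:
    for c in ['top','scene']:
        r=models.place_of(n,c); print(n,c,[(np.round(q['xyz'],1),round(q['confidence'],2)) for q in r[:3]])
s=sense();print(s['time'],s['tool_pos'],s['tcp_rot'],s['ft_force'],s['finger_gap'])
for c in ['top','scene']:
    k=eyes.get_calibration(c); print(c,-np.array(k['R']).T@np.array(k['t']),np.array(k['R'])[2])
E
```

```text
pin_center top [(array([ 402.1, -158.4,   30.2]), 0.66), (array([ 469.6, -217.2,   69. ]), 0.61), (array([ 391.7, -268.4,   12.6]), 0.6)]
pin_center scene [(array([ 332.8, -231.3,   12.6]), 0.84), (array([ 467.6, -271.5,   28.6]), 0.81), (array([ 392.2, -271.2,    7.5]), 0.69)]
fixture_top top []
fixture_top scene [(array([563.9, 155.1,  32.1]), 0.8)]
strap_left top [(array([564.4, 239.4,  35. ]), 0.71), (array([ 600.5, -197.4,   64.7]), 0.67), (array([ 534.7, -209.9,   67.7]), 0.23)]
strap_left scene [(array([565. , 241. ,  38.8]), 0.74), (array([ 532.5, -210.9,   66.6]), 0.52)]
strap_right top [(array([563.5,  70.1,  34.4]), 0.96)]
strap_right scene [(array([565.8,  70.5,  33.8]), 0.8), (array([ 472. , -218.2,   69.2]), 0.4)]
rack top [(array([ 532.3, -209.2,   -1.2]), 0.75), (array([563.5, 157. ,  38.5]), 0.24)]
rack scene [(array([ 537.7, -210.9,   -1.6]), 0.86)]
punch_center top [(array([ 599.4, -196.8,   65.5]), 0.53)]
punch_center scene [(array([ 601.4, -203. ,   66.6]), 0.6)]
scriber_center top [(array([ 5.303e+02, -2.138e+02, -3.000e-01]), 0.25)]
scriber_center scene [(array([ 534.1, -210.3,   66.8]), 0.54), (array([565.2, 238.4,  35.2]), 0.5)]
0.8 [ 242.92440689 -548.6183044   231.2997081 ] [-1.79999484e+02  9.42656530e-04  2.38808135e+01] [-0.08576228 -0.12225154  0.20465522] 85.504204091869
top [ 409.37002311  -13.14864411 1054.08472767] [ 0.10578434 -0.01644555 -0.9942531 ]
scene [ 851.05019028 -635.96251471  585.64864146] [-0.4089452   0.70200953 -0.58304926]
```

View pics/t1.png

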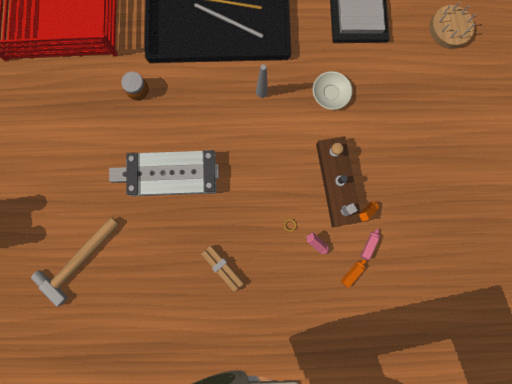

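View pics/s1.png

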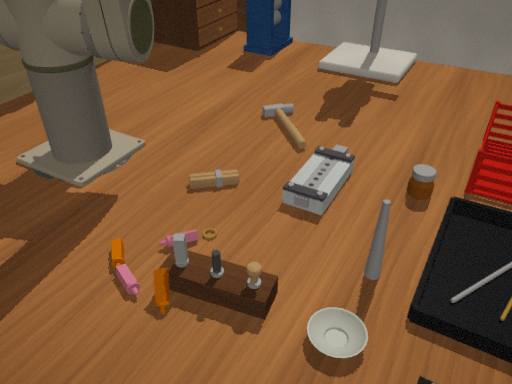

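The pin with the silver square handle stands in the rack at top pixel (349,210), with an orange look-alike beside the rack at (370,212). The fixture, with five dark spots on its bar, is at (171,172). Next I'll zoom in for the details.

```bash
python3 - <<'E'
from h import *
a=cv2.imread('pics/t1.png')[140:205,105:225];b=cv2.imread('pics/t1.png')[130:230,310:390]
s=cv2.imread('pics/s1.png')[225:320,150:290]
A=cv2.resize(a,None,fx=5,fy=5,interpolation=cv2.INTER_CUBIC)[:,:600]
B=cv2.resize(s,(400,271),interpolation=cv2.INTER_CUBIC);C=cv2.resize(b,(217,271),interpolation=cv2.INTER_CUBIC)
out=np.zeros((600,620,3),np.uint8);out[:325,:600]=A;out[326:597,:400]=B;out[326:597,401:618]=C
cv2.imwrite('pics/c1.png',out)
p,d=snap('top');
for n in ['pin_center','punch_center','scriber_center','fixture_top']:
  for q in models.cut_out(n,'top')[:5]:
    m=q['pixels'];v,u=np.where(m);r=cv2.minAreaRect(np.c_[u,v].astype(np.float32));print(n,round(q['confidence'],2),m.sum(),u.mean(),v.mean(),r,np.median(d[m]))
for u,v in [(126,172),(216,171)]: print(world('top',u,v,44))
E
```

```text
pin_center 0.82 232 351.6034482758621 273.50431034482756 ((352.18487548828125, 272.2528076171875), (9.705862045288086, 28.38043212890625), 42.51044845581055) 1024.0588
pin_center 0.62 267 369.7602996254682 244.69288389513108 ((370.3518981933594, 244.60350036621094), (10.722319602966309, 30.64326286315918), 16.389541625976562) 1031.334
pin_center 0.52 130 348.16153846153844 209.15384615384616 ((347.9999694824219, 209.00001525878906), (9.838699340820312, 14.310833930969238), 63.43495178222656) 961.96985
pin_center 0.5 248 310.33870967741933 236.41129032258064 ((311.29730224609375, 237.28378295898438), (31.968101501464844, 8.718573570251465), 35.53767776489258) 1031.384
pin_center 0.49 218 368.72477064220186 211.36697247706422 ((369.17059326171875, 211.21766662597656), (11.388850212097168, 21.36764907836914), 40.60129928588867) 1015.37604
punch_center 0.47 138 336.05797101449275 149.0 ((336.0, 149.0), (12.0, 12.0), 90.0) 992.58496
fixture_top 0.7 4153 167.58222971346015 173.01203948952565 ((163.52255249023438, 173.34608459472656), (44.570823669433594, 107.36183166503906), 88.47246551513672) 1025.1187
[563.53229   251.5799881  44.       ]
[560.88813974  58.09741223  44.        ]
```

View pics/c1.png

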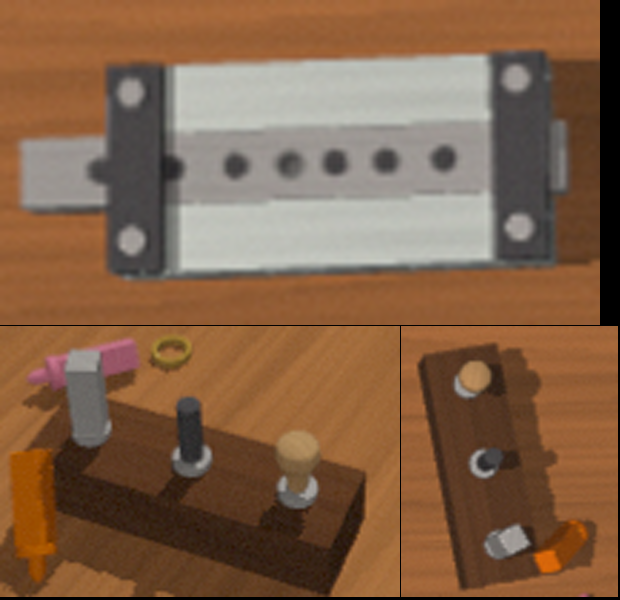

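The crop shows five dark spots inside the bar at crop x≈235, 291, 335, 385 and 443. The one at 291 looks lighter and may be the open hole. Two more spots sit at the left strap's edges. Next I'll fit the pin's yaw and position, and the fixture's.

```bash
python3 - <<'E'
from h import *
from scipy.optimize import minimize
def P(x,y):return 105+(x+.5)/5-.5,140+(y+.5)/5-.5
for q in [(131,92),(131,240),(515,78),(518,227)]: print('screw',np.round(world('top',*P(*q),46),1))
for q in [(172,168),(235,166),(291,164),(335,162),(385,160),(443,158)]: print('spot',np.round(world('top',*P(*q),34),1))
for q in [(300,124),(300,200)]: print('baredge',np.round(world('top',*P(*q),34),1))
ms={}
for c in ['top','scene']:
  snap(c)
  for q in models.cut_out('pin_center',c):
    m=q['pixels'];v,u=np.where(m);w=world(c,u.mean(),v.mean(),75)
    print(c,round(q['confidence'],2),m.sum(),w.round())
    if np.hypot(*(w[:2]-[470,-218]))<22: ms[c]=m
def sil(c,x,y,a):
  im=np.zeros((384*4,512*4),np.uint8)
  A=np.deg2rad(a);R=np.array([[np.cos(A),-np.sin(A)],[np.sin(A),np.cos(A)]])
  b=(np.array([[-9,-9],[-9,9],[9,9],[9,-9]])@R.T)
  t=np.linspace(0,6.28,24);k=np.c_[11.5*np.cos(t),11.5*np.sin(t)]
  for s,z0,z1 in [(b,46,98),(k,40,46)]:
    X=np.r_[np.c_[s+[x,y],np.full(len(s),z0)],np.c_[s+[x,y],np.full(len(s),z1)]]
    p=pix(c,X)*4+1.5
    cv2.fillConvexPoly(im,cv2.convexHull(p.astype(np.float32)).round().astype(int),255)
  return cv2.resize(im,(512,384),interpolation=cv2.INTER_AREA)/255
def cost(p,cs):
  e=0
  for c in cs:
    s=sil(c,*p);m=ms[c];e+=1-np.minimum(s,m).sum()/np.maximum(s,m).sum()
  return e
for cs in [['top'],['scene'],['top','scene']]:
  if not all(c in ms for c in cs): continue
  rs=[]
  for a in range(0,90,10):
    r=minimize(cost,[470,-218,a],args=(cs,),method='Nelder-Mead',options=dict(initial_simplex=[[470,-218,a],[475,-218,a],[470,-213,a],[470,-218,a+8]],maxiter=60));rs.append((round(r.fun,3),r.x.round(1)))
  rs.sort(key=lambda r:r[0]);print(cs,rs[:4])
E
```

```text
screw [593.4 240.8  46. ]
screw [529.3 240.5  46. ]
screw [595.2  75.4  46. ]
screw [530.9  75.   46. ]
spot [561.7 225.8  34. ]
spot [561.9 198.3  34. ]
spot [562.2 174.   34. ]
spot [562.6 154.9  34. ]
spot [562.9 133.2  34. ]
spot [563.1 108.1  34. ]
baredge [579.6 170.   34. ]
baredge [546.4 170.1  34. ]
top 0.8 183 [ 465. -258.   75.]
top 0.73 282 [ 414. -137.   75.]
top 0.72 285 [ 394. -257.   75.]
top 0.59 208 [ 339. -218.   75.]
top 0.49 150 [ 470. -215.   75.]
scene 0.69 426 [ 478. -225.   75.]
scene 0.68 622 [ 502. -303.   75.]
scene 0.64 289 [ 391. -276.   75.]
scene 0.63 221 [ 474. -193.   75.]
['top'] [(np.float64(0.077), array([ 470.7, -217.1,   30.9])), (np.float64(0.077), array([ 470.8, -217.1,   28. ])), (np.float64(0.077), array([ 470.7, -217.1,  120.6])), (np.float64(0.077), array([ 470.7, -217.3,  120.6]))]Traceback (most recent call last):
  File "<stdin>", line 33, in <module>
    res = _minimize_neldermead(fun, x0, args, callback, bounds=bounds,
                               **options)
    fxr = func(xr)
    fx = function(np.copy(x), *(wrapper_args + args))
  File "<stdin>", line 27, in cost
  File "<stdin>", line 21, in sil
  File "h.py", line 14, in pix
    c=eyes.get_calibration(n)
ValueError: time passes only in moves, steps and waits
```

Emit:
{"op": "apply_moves", "data": {
  "rows": [
    [34.2,-21.1,0,0,0,0],
    [34.2,-21.1,5,0,0,0],
    [34.2,-21.1,10,0,0,0],
    [34.2,-21.1,10,0,0,0],
    [34.2,-21.1,10,0,0,0]
  ],
  "fingers": 45,
  "grip_force": 50
}}

```text
time: 1.88
tool_pos: [357.2, -381.9, 196.1]
tcp_rot: [180.0, -0.0, 23.9]
ft_force: [0.4, -0.2, 0.5]
finger_gap: 45.1
grip_force: 0.0
```

Emit:
{"op": "apply_moves", "data": {
  "rows": [
    [34.2,-21.1,10,0,0,0],
    [34.2,-21.1,10,0,0,0],
    [34.2,-21.1,10,0,0,0],
    [34.2,-21.1,10,0,0,0],
    [34.2,-21.1,5,0,0,-0.107]
  ]
}}

```text
time: 2.5
tool_pos: [470.6, -216.0, 150.8]
tcp_rot: [-180.0, 0.0, 30.1]
ft_force: [1.1, 0.6, -0.0]
finger_gap: 44.5
grip_force: 0.0
```

```bash
cat >> h.py <<'E'
def delta(x,y,z,yaw):
    s=sense();p=s['tool_pos'];k=s['tcp_rot'][2];a=np.deg2rad(k)
    d=np.array([x,y,z])-p
    print('t',round(s['time'],2),'tcp',np.round(p,1),'rot',np.round(s['tcp_rot'],2),'F',np.round(s['ft_force'],1),'gap',round(s['finger_gap'],1))
    print('tool d',np.round([d[0]*np.cos(a)+d[1]*np.sin(a),d[0]*np.sin(a)-d[1]*np.cos(a),-d[2]],1),'rz',round(-np.deg2rad(yaw-k),3))
E
python3 - <<'E'
from h import *
delta(470.7,-217.2,59,30)
snap('top','t2.png');snap('scene','s2.png')
a=cv2.imread('pics/t2.png')[150:250,300:400];b=cv2.imread('pics/s2.png')[150:320,100:290]
cv2.imwrite('pics/c2.png',np.hstack([cv2.resize(a,(400,400)),cv2.resize(b,(400,400))]))
E
```

```text
t 2.5 tcp [ 470.6 -216.   150.8] rot [-1.7998e+02  1.0000e-02  3.0120e+01] F [ 1.1  0.6 -0. ] gap 44.5
tool d [-0.6  1.1 91.8] rz 0.002
```

View pics/c2.png

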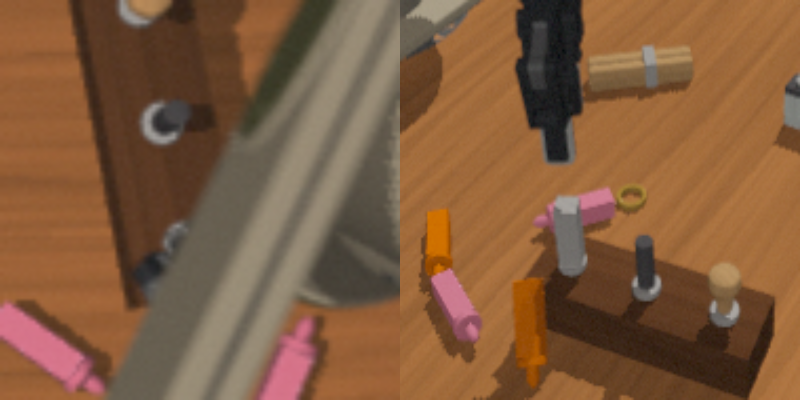

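The fingers (left-panel view blocked, right panel at about (560,150)) hang centred above the pin at (570,210), so I'll go down and grip it.

Emit:
{"op": "apply_moves", "data": {
  "rows": [
    [-0.6,1.1,20,0,0,0],
    [0,0,20,0,0,0],
    [0,0,20,0,0,0],
    [0,0,20,0,0,0],
    [0,0,12,0,0,0]
  ]
}}

```text
time: 3.22
tool_pos: [469.5, -218.8, 58.4]
tcp_rot: [-180.0, 0.0, 30.0]
ft_force: [0.2, -0.3, -0.1]
finger_gap: 45.0
grip_force: 0.0
```

Emit:
{"op": "apply_moves", "data": {
  "rows": [
    [0,0,0,0,0,0],
    [0,0,0,0,0,0],
    [0,0,0,0,0,0],
    [0,0,0,0,0,0],
    [0,0,0,0,0,0]
  ],
  "fingers": 0,
  "grip_force": 50
}}

```text
time: 3.85
tool_pos: [470.5, -218.6, 59.7]
tcp_rot: [180.0, -0.0, 30.0]
ft_force: [-0.5, 0.7, 1.4]
finger_gap: 17.6
grip_force: 50.7
```

Emit:
{"op": "apply_moves", "data": {
  "rows": [
    [0,0,-5,0,0,0],
    [0,0,-10,0,0,0],
    [0,0,-20,0,0,0],
    [0,0,-25,0,0,0],
    [0,0,-25,0,0,0]
  ]
}}

```text
time: 4.47
tool_pos: [470.3, -218.5, 145.8]
tcp_rot: [180.0, -0.0, 30.0]
ft_force: [0.7, -1.1, -0.9]
finger_gap: 17.6
grip_force: 50.6
```

```bash
python3 - <<'E'
from h import *
for i in range(3):
    print(sense()['tool_pos'],sense()['ft_force'])
delta(563.5,95,145,0)
snap('scene','s3.png')
cv2.imwrite('pics/c3.png',cv2.resize(cv2.imread('pics/s3.png')[110:320,80:300],(628,600)))
E
```

```text
[ 470.28607193 -218.47363344  145.78390028] [ 0.67345401 -1.10528609 -0.8985204 ]
[ 470.28607193 -218.47363344  145.78390028] [ 0.67345401 -1.10528609 -0.8985204 ]
[ 470.28607193 -218.47363344  145.78390028] [ 0.67345401 -1.10528609 -0.8985204 ]
t 4.47 tcp [ 470.3 -218.5  145.8] rot [ 1.7998e+02 -1.0000e-02  3.0010e+01] F [ 0.7 -1.1 -0.9] gap 17.6
tool d [ 237.5 -224.8    0.8] rz 0.524
```

View pics/c3.png

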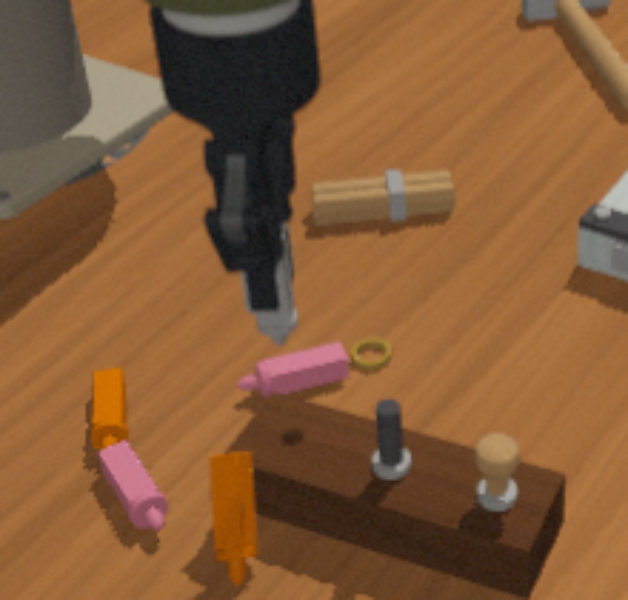

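The pin is held upright with its tip at about (280,335) in the crop, and its rack hole is empty. Next I carry it to the left end of the bar.

Emit:
{"op": "apply_moves", "data": {
  "rows": [
    [29.7,-33,0,0,0,0],
    [29.7,-33,0,0,0,0],
    [29.7,-33,0,0,0,0],
    [29.7,-33,0,0,0,0],
    [29.7,-33,0,0,0,0]
  ]
}}

```text
time: 5.15
tool_pos: [516.5, 0.1, 144.4]
tcp_rot: [180.0, -0.0, 30.0]
ft_force: [0.2, -0.1, -1.3]
finger_gap: 17.4
grip_force: 50.7
```

Emit:
{"op": "apply_moves", "data": {
  "rows": [
    [29.7,-33,0,0,0,0],
    [29.7,-33,0,0,0,0],
    [29.7,-33,0,0,0,0],
    [29.7,-33,0,0,0,0],
    [29.7,-33,0,0,0,0]
  ]
}}

```text
time: 5.78
tool_pos: [562.5, 217.3, 144.3]
tcp_rot: [180.0, -0.0, 30.0]
ft_force: [1.1, 0.4, -1.6]
finger_gap: 17.7
grip_force: 50.7
```

Emit:
{"op": "apply_moves", "data": {
  "rows": [
    [0,0,0,0,0,0.174],
    [0,0,15,0,0,0.175],
    [0,0,15,0,0,0.175],
    [0,0,10,0,0,0],
    [0,0,0,0,0,0]
  ]
}}

```text
time: 6.4
tool_pos: [561.6, 215.6, 103.2]
tcp_rot: [180.0, 0.1, 0.2]
ft_force: [0.4, -0.7, -1.4]
finger_gap: 17.7
grip_force: 50.6
```

```bash
python3 - <<'E'
from h import *
delta(563,217,105,0)
snap('scene','s4.png');snap('top','t4.png')
a=cv2.resize(cv2.imread('pics/t4.png')[125:215,100:235],(540,360),interpolation=cv2.INTER_CUBIC)
b=cv2.resize(cv2.imread('pics/s4.png')[90:225,260:385],None,fx=4,fy=4,interpolation=cv2.INTER_CUBIC)
print(b.shape)
cv2.imwrite('pics/c4b.png',b);cv2.imwrite('pics/c4a.png',a)
E
```

```text
t 6.4 tcp [561.6 215.6 103.2] rot [1.7997e+02 1.1000e-01 2.1000e-01] F [ 0.4 -0.7 -1.4] gap 17.7
tool d [ 1.4 -1.4 -1.8] rz 0.004
(540, 500, 3)
```

View pics/c4b.png

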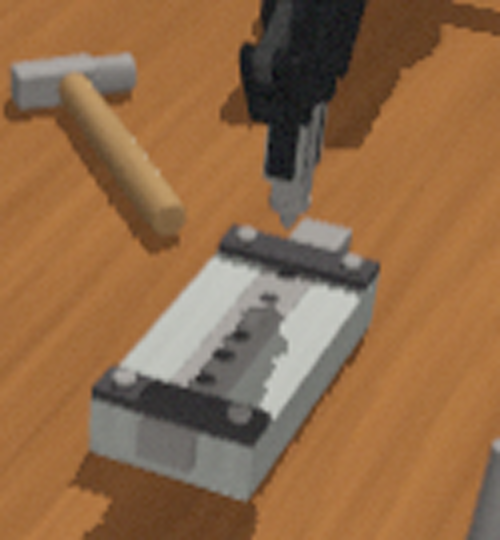

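The scene crop shows the pin above the left strap end with its tip at about crop (287,222). Four dark spots are visible; the lighter spot near y≈174 blends in with the shadow. I'll cross-check tip against fixture in this same view.

```bash
python3 - <<'E'
from h import *
def P(x,y):return 260+(x+.5)/4-.5,90+(y+.5)/4-.5
for q in [(247,233),(352,261),(124,377),(240,411)]: print('screw',np.round(world('scene',*P(*q),46),1))
for q in [(268,298),(243,335),(223,354),(205,378)]: print('spot',np.round(world('scene',*P(*q),34),1))
print('tip',np.round(world('scene',*P(287,226),71),1), pix('scene',[562,216,71]), P(287,226))
E
```

```text
screw [532.2 236.2  46. ]
screw [596.  236.1  46. ]
screw [534.   69.9  46. ]
screw [597.8  71.6  46. ]
spot [563.4 194.9  34. ]
spot [565.9 153.3  34. ]
spot [563.8 131.   34. ]
spot [564.5 105.7  34. ]
tip [563.4 213.6  71. ] [[331.18959867 145.50479307]] (331.375, 146.125)
```

View pics/c4a.png

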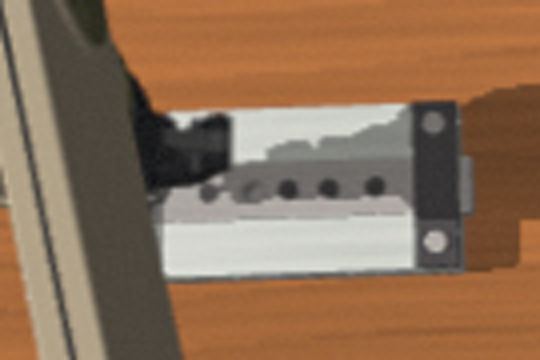

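Both views agree on the fixture centre at about (563.6,155.7), and the lighter spot at y≈173 is the likely hole. Lower the pin now.

Emit:
{"op": "apply_moves", "data": {
  "rows": [
    [1.2,-1.5,8,0,0,0],
    [0,0,8,0,0,0],
    [0,0,8,0,0,0],
    [0,0,6,0,0,0],
    [0,0,1,0,0,0]
  ]
}}

```text
time: 7.12
tool_pos: [563.0, 217.1, 72.4]
tcp_rot: [180.0, 0.1, -0.0]
ft_force: [-0.2, 0.5, -1.7]
finger_gap: 17.3
grip_force: 50.6
```

Emit:
{"op": "apply_moves", "data": {
  "rows": [
    [0,0,0.4,0,0,0],
    [0,0,0.4,0,0,0],
    [0,0,0.4,0,0,0],
    [0,0,0.4,0,0,0],
    [0,0,0,0,0,0]
  ]
}}

```text
time: 7.75
tool_pos: [563.6, 217.3, 71.7]
tcp_rot: [-180.0, 0.0, -0.0]
ft_force: [-0.6, 0.6, -2.0]
finger_gap: 17.5
grip_force: 50.6
```

Emit:
{"op": "apply_moves", "data": {
  "rows": [
    [0,0,0.5,0,0,0],
    [0,0,0.4,0,0,0],
    [0,0,0.4,0,0,0],
    [0,0,0.4,0,0,0],
    [0,0,0,0,0,0]
  ]
}}

```text
time: 8.38
tool_pos: [563.5, 217.3, 69.9]
tcp_rot: [-180.0, 0.0, -0.0]
ft_force: [-0.3, 0.8, -1.8]
finger_gap: 17.6
grip_force: 50.6
```

Emit:
{"op": "apply_moves", "data": {
  "rows": [
    [0,0,0.3,0,0,0],
    [0,0,0.3,0,0,0],
    [0,0,0.3,0,0,0],
    [0,0,0.3,0,0,0],
    [0,0,0,0,0,0]
  ]
}}

```text
time: 9.0
tool_pos: [563.5, 217.3, 68.7]
tcp_rot: [180.0, 0.0, -0.0]
ft_force: [-0.2, -0.7, -2.2]
finger_gap: 17.1
grip_force: 50.6
```

Emit:
{"op": "apply_moves", "data": {
  "rows": [
    [0,0,0.3,0,0,0],
    [0,0,0.3,0,0,0],
    [0,0,0.3,0,0,0],
    [0,0,0,0,0,0],
    [0,0,0,0,0,0]
  ]
}}

```text
time: 9.62
tool_pos: [563.6, 217.3, 67.9]
tcp_rot: [-180.0, 0.0, -0.0]
ft_force: [1.2, 0.3, -1.1]
finger_gap: 17.6
grip_force: 50.6
```

Emit:
{"op": "apply_moves", "data": {
  "rows": [
    [0,0,0.2,0,0,0],
    [0,0,0.2,0,0,0],
    [0,0,0.2,0,0,0],
    [0,0,0,0,0,0],
    [0,0,0,0,0,0]
  ]
}}

```text
time: 10.25
tool_pos: [563.7, 217.4, 67.5]
tcp_rot: [-180.0, -0.0, -0.0]
ft_force: [-0.6, -0.8, 2.6]
finger_gap: 16.8
grip_force: 50.9
```

Contact is at about 4 N. I'll slide toward −y (tool +y).

Emit:
{"op": "apply_moves", "data": {
  "rows": [
    [0,1.5,0.05,0,0,0],
    [0,2,0,0,0,0],
    [0,2,0,0,0,0],
    [0,2,0,0,0,0],
    [0,2,0,0,0,0]
  ]
}}

```text
time: 10.88
tool_pos: [563.8, 207.8, 67.5]
tcp_rot: [-180.0, -0.0, -0.0]
ft_force: [-0.2, 2.5, 4.3]
finger_gap: 17.2
grip_force: 51.2
```

Emit:
{"op": "apply_moves", "data": {
  "rows": [
    [0,2,0,0,0,0],
    [0,2,0,0,0,0],
    [0,2,0,0,0,0],
    [0,2,0,0,0,0],
    [0,2,0,0,0,0]
  ]
}}

```text
time: 11.5
tool_pos: [563.7, 197.8, 67.4]
tcp_rot: [-180.0, -0.0, -0.0]
ft_force: [-0.9, 3.2, 4.4]
finger_gap: 17.1
grip_force: 51.5
```

Emit:
{"op": "apply_moves", "data": {
  "rows": [
    [0,2,0,0,0,0],
    [0,2,0,0,0,0],
    [0,2,0,0,0,0],
    [0,2,0,0,0,0],
    [0,2,0,0,0,0]
  ]
}}

```text
time: 12.12
tool_pos: [563.7, 187.8, 67.4]
tcp_rot: [-180.0, -0.0, -0.0]
ft_force: [0.2, 3.8, 5.3]
finger_gap: 17.6
grip_force: 51.5
```

Emit:
{"op": "apply_moves", "data": {
  "rows": [
    [0,1.5,0,0,0,0],
    [0,1.5,0,0,0,0],
    [0,1.5,0,0,0,0],
    [0,1.5,0,0,0,0],
    [0,1,0,0,0,0]
  ]
}}

```text
time: 12.75
tool_pos: [563.7, 180.8, 67.4]
tcp_rot: [-180.0, -0.0, -0.0]
ft_force: [-0.0, 3.9, 5.1]
finger_gap: 17.2
grip_force: 51.5
```

Emit:
{"op": "apply_moves", "data": {
  "rows": [
    [0,1,0,0,0,0],
    [0,1,0,0,0,0],
    [0,1,0,0,0,0],
    [0,0.5,0,0,0,0],
    [0,0,0,0,0,0]
  ]
}}

```text
time: 13.38
tool_pos: [563.6, 177.1, 67.2]
tcp_rot: [180.0, 0.0, -0.0]
ft_force: [-0.1, 2.4, 4.9]
finger_gap: 17.5
grip_force: 51.4
```

Emit:
{"op": "apply_moves", "data": {
  "rows": [
    [0,1,0,0,0,0],
    [0,0.5,0,0,0,0],
    [0,0.5,0,0,0,0],
    [0,0,0,0,0,0],
    [0,0,0,0,0,0]
  ]
}}

```text
time: 14.0
tool_pos: [563.2, 175.1, 66.8]
tcp_rot: [180.0, 0.0, -0.0]
ft_force: [-0.8, -0.9, -1.5]
finger_gap: 17.3
grip_force: 50.6
```

The force vanished at y≈175, so the tip is over the hole edge. Next I move a little further and lower it gently.

Emit:
{"op": "apply_moves", "data": {
  "rows": [
    [0,0.7,0,0,0,0],
    [0,0.7,0.2,0,0,0],
    [0,0.6,0.4,0,0,0],
    [0,0,0.4,0,0,0],
    [0,0,0,0,0,0]
  ]
}}

```text
time: 14.62
tool_pos: [563.5, 173.3, 66.2]
tcp_rot: [-180.0, 0.0, -0.0]
ft_force: [0.3, -0.0, -1.9]
finger_gap: 17.6
grip_force: 50.6
```

Emit:
{"op": "apply_moves", "data": {
  "rows": [
    [0,0,0.4,0,0,0],
    [0,0,0.4,0,0,0],
    [0,0,0.4,0,0,0],
    [0,0,0,0,0,0],
    [0,0,0,0,0,0]
  ]
}}

```text
time: 15.25
tool_pos: [563.6, 173.3, 65.0]
tcp_rot: [180.0, 0.0, -0.0]
ft_force: [0.2, -0.4, -1.8]
finger_gap: 17.5
grip_force: 50.6
```

Emit:
{"op": "apply_moves", "data": {
  "rows": [
    [0,0,0.4,0,0,0],
    [0,0,0.4,0,0,0],
    [0,0,0.4,0,0,0],
    [0,0,0.4,0,0,0],
    [0,0,0,0,0,0]
  ]
}}

```text
time: 15.88
tool_pos: [563.6, 173.2, 63.5]
tcp_rot: [180.0, -0.0, -0.0]
ft_force: [0.6, -0.9, -0.0]
finger_gap: 17.6
grip_force: 50.7
```

Emit:
{"op": "apply_moves", "data": {
  "rows": [
    [0,0,0.4,0,0,0],
    [0,0,0.4,0,0,0],
    [0,0,0.4,0,0,0],
    [0,0,0,0,0,0],
    [0,0,0,0,0,0]
  ]
}}

```text
time: 16.5
tool_pos: [563.3, 172.9, 61.9]
tcp_rot: [180.0, 0.0, -0.0]
ft_force: [-1.8, -3.9, 0.2]
finger_gap: 17.4
grip_force: 50.8
```

The hole wall pushes toward −y and −x, so I follow it and keep going down.

Emit:
{"op": "apply_moves", "data": {
  "rows": [
    [-0.4,0.7,0,0,0,0],
    [0,0.2,0.4,0,0,0],
    [0,0,0.5,0,0,0],
    [0,0,0.5,0,0,0],
    [0,0,0,0,0,0]
  ]
}}

```text
time: 17.12
tool_pos: [563.1, 172.6, 60.7]
tcp_rot: [-180.0, 0.0, -0.0]
ft_force: [-1.1, -1.3, -0.8]
finger_gap: 17.4
grip_force: 50.6
```

Emit:
{"op": "apply_moves", "data": {
  "rows": [
    [0,0,0.5,0,0,0],
    [0,0,0.5,0,0,0],
    [0,0,0.5,0,0,0],
    [0,0,0,0,0,0],
    [0,0,0,0,0,0]
  ]
}}

```text
time: 17.75
tool_pos: [563.2, 172.4, 59.3]
tcp_rot: [-180.0, 0.0, -0.0]
ft_force: [1.3, -0.0, -1.4]
finger_gap: 17.2
grip_force: 50.6
```

Emit:
{"op": "apply_moves", "data": {
  "rows": [
    [0,0.2,0.8,0,0,0],
    [0,0,0.8,0,0,0],
    [0,0,0.8,0,0,0],
    [0,0,0.8,0,0,0],
    [0,0,0,0,0,0]
  ]
}}

```text
time: 18.38
tool_pos: [563.1, 172.2, 56.0]
tcp_rot: [-180.0, 0.0, -0.0]
ft_force: [-0.7, -0.1, -1.5]
finger_gap: 17.5
grip_force: 50.6
```

Emit:
{"op": "apply_moves", "data": {
  "rows": [
    [0,0,0.5,0,0,0],
    [0,0,0.4,0,0,0],
    [0,0,0.4,0,0,0],
    [0,0,0,0,0,0],
    [0,0,0,0,0,0]
  ]
}}

```text
time: 19.0
tool_pos: [563.2, 172.2, 54.8]
tcp_rot: [180.0, -0.0, -0.0]
ft_force: [0.4, -0.4, -1.1]
finger_gap: 17.6
grip_force: 50.6
```

Emit:
{"op": "apply_moves", "data": {
  "rows": [
    [0,0,0.3,0,0,0],
    [0,0,0.3,0,0,0],
    [0,0,0.3,0,0,0],
    [0,0,0.2,0,0,0],
    [0,0,0,0,0,0]
  ]
}}

```text
time: 19.62
tool_pos: [563.2, 172.2, 53.8]
tcp_rot: [-180.0, -0.0, -0.0]
ft_force: [-0.2, -0.6, -1.2]
finger_gap: 17.0
grip_force: 50.7
```

Emit:
{"op": "apply_moves", "data": {
  "rows": [
    [0,0,0.2,0,0,0],
    [0,0,0.2,0,0,0],
    [0,0,0.2,0,0,0],
    [0,0,0,0,0,0],
    [0,0,0,0,0,0]
  ]
}}

```text
time: 20.25
tool_pos: [563.3, 172.2, 53.7]
tcp_rot: [-180.0, -0.0, -0.0]
ft_force: [-2.7, -1.3, 5.8]
finger_gap: 17.5
grip_force: 51.4
```

The collar has landed at 53.7, which is 13.8 mm below the bar contact. I press slightly to seat it, then release.

Emit:
{"op": "apply_moves", "data": {
  "rows": [
    [0,0,0.2,0,0,0],
    [0,0,0.1,0,0,0],
    [0,0,0,0,0,0],
    [0,0,0,0,0,0],
    [0,0,0,0,0,0]
  ]
}}

```text
time: 20.88
tool_pos: [563.3, 172.2, 53.7]
tcp_rot: [-180.0, -0.0, -0.0]
ft_force: [-4.0, -2.6, 8.4]
finger_gap: 17.3
grip_force: 51.7
```

Emit:
{"op": "apply_moves", "data": {
  "rows": [
    [0,0,0,0,0,0],
    [0,0,0,0,0,0],
    [0,0,0,0,0,0],
    [0,0,0,0,0,0],
    [0,0,0,0,0,0]
  ],
  "fingers": 45
}}

```text
time: 21.5
tool_pos: [563.1, 172.2, 52.8]
tcp_rot: [-180.0, 0.0, -0.0]
ft_force: [-0.1, -0.4, 0.6]
finger_gap: 44.9
grip_force: 0.0
```

Emit:
{"op": "apply_moves", "data": {
  "rows": [
    [0,0,-5,0,0,0],
    [0,0,-15,0,0,0],
    [0,0,-25,0,0,0],
    [0,0,-30,0,0,0],
    [0,0,-30,0,0,0]
  ]
}}

```text
time: 22.12
tool_pos: [563.4, 172.3, 160.2]
tcp_rot: [-180.0, -0.1, -0.0]
ft_force: [0.6, -0.3, 0.2]
finger_gap: 44.9
grip_force: 0.0
```

Emit:
{"op": "apply_moves", "data": {
  "rows": [
    [0,20,-10,0,0,0],
    [-20,30,0,0,0,0],
    [-20,30,0,0,0,0],
    [-20,30,0,0,0,0],
    [0,20,0,0,0,0]
  ]
}}

```text
time: 22.75
tool_pos: [501.5, 40.1, 167.4]
tcp_rot: [180.0, 0.1, -0.1]
ft_force: [-0.3, 0.0, 0.3]
finger_gap: 45.1
grip_force: 0.0
```

```bash
python3 - <<'E'
from h import *
s=sense();print(s['time'],s['tool_pos'],s['ft_force'],s['finger_gap'])
snap('scene','s5.png');snap('top','t5.png')
b=cv2.imread('pics/s5.png');a=cv2.imread('pics/t5.png')
cv2.imwrite('pics/c5.png',np.hstack([cv2.resize(b[90:220,265:365],(460,598),interpolation=cv2.INTER_CUBIC),np.vstack([cv2.resize(a[130:215,105:225],(330,234)),cv2.resize(b[200:330,100:290],(330,226)),np.zeros((138,330,3),np.uint8)])]))
r=models.place_of('pin_center','scene');print([(np.round(q['xyz'],1),round(q['confidence'],2)) for q in r])
E
```

```text
22.75 [501.47685884  40.06245787 167.3655188 ] [-0.26694759  0.02359594  0.30278641] 45.12031957265041
[(array([ 469. , -267.1,   30.4]), 0.96), (array([ 388.5, -271.4,    8.6]), 0.83), (array([ 422.8, -139.6,   10.4]), 0.77), (array([568.5, 173.9,  66. ]), 0.6), (array([ 331.1, -231.9,   12.7]), 0.56)]
```

View pics/c5.png

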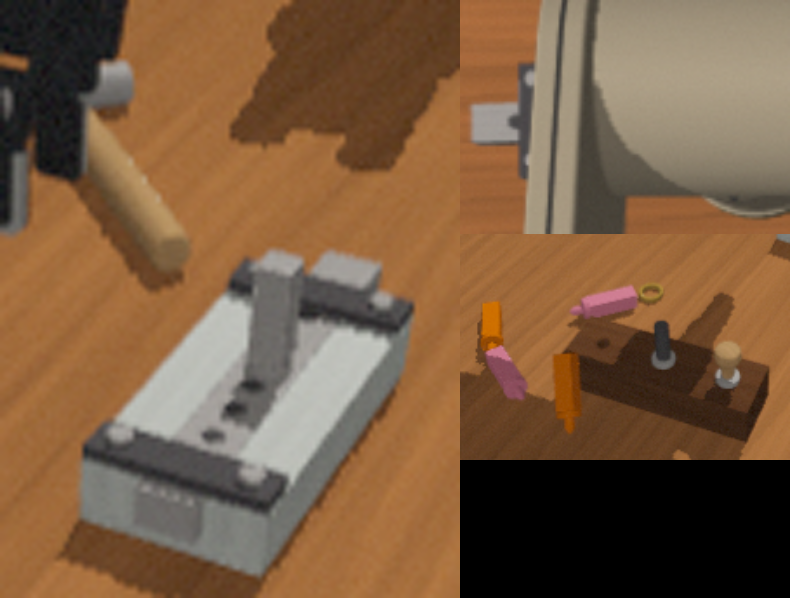

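The left panel shows the pin upright at about (275,315) with its collar down on the bar. The punch and scriber still stand in the rack (lower right panel), and the gripper is clear. The measured pin centre at z=66 matches full seating.

```bash
python3 -c "
from bench import job
print(job.hand_in())"
```

```text
the job is handed in; nothing more can be done
None
```

The pin was slid lightly along the bar from beside the left strap, dropped into the open hole, was seated with its collar on the bar and released. The punch and scriber still stand in the rack, and the job was handed in at about 23 s; no verdict was returned.

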